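# Hang up the finished lantern and hold the turning stand's sprung tail arm open

## Robot

A 6-joint arm with a two-finger parallel gripper is mounted at the origin on the work surface. World frame = base frame: x ahead of the robot, y to its left, z up, the work surface at z = 0. Lengths are in m, angles in rad, forces in N, time in s.
With the tool pointing down it reaches from about 0.375 to 0.975 m from the base axis. Payload 3.8 kg.
Tool frame: the origin (TCP) lies midway between the tips of the shut fingers; the grasp point (between the pads) lies 19 mm behind it; z points along the fingers, y is the direction in which the jaws open and shut (so a half turn about z gives the same grasp; the last joint's range is limited). The gripper opens to 85 mm and grips with 20 to 120 N. Pads are 22 mm wide; open, the fingers measure 114 mm over their backs; the gripper's body (76 mm by 85 mm) begins 54 mm behind the grasp point. The pads swing forward as they close: fully open they stand 13 mm farther back than shut.
Start: joints at [-1.185, 0.264, 1.604, -0, 1.274, -0.037], TCP at [0.277, -0.616, 0.231] pointing down, gripper open.
Joint ranges: [-2.63, 2.63], [-0.94, 2.18], [0.31, 2.57], [-1.31, 4.45], [0, 2.66], [-2.55, 2.55]. Speed limits (rad/s): [2.57, 2.57, 3.14, 3.14, 3.14, 3.14].

## Interface

Orientations are given as a rotation vector (axis times angle).
In Python, from workcell import bot gives the robot as it stands.
- The arm moves only by the shell command python3 -m inch 'ROWS' [FORCE]. ROWS is JSON, a list of rows, each an object of numbers: "dx", "dy", "dz": the shift along the tool's x, y, z in m; "ax", "ay", "az": the turn, a rotation vector about the tool's x, y, z in degrees; "fingers": the opening, from -1 (shut) to 1 (fully open). A call has 1 to 20 rows; each row is the pose to reach, as a shift and turn from the pose measured when the call began, along the tool's axes at that moment; what a row does not reach only later rows make up. A row lasts 1/8 s, in which the tool goes at most 62.5 mm and 10.7 degrees, less where a joint would pass 70% of its speed; a pose out of reach is approached as far as the arm can. A call with a gripper value outside its range is refused whole. The fingers move at their own pace and stop on an object; FORCE is the grip in N (left out, the last holds). Time passes only in rows, so rows that repeat a pose let the fingers close. It gives the time, the measured TCP pose, the force and the opening at its end, in the units of the state.
- bot.read_state(): the state, without advancing time (a new reading comes with each control period).
- bot.read_camera(name): name is "scene" or "top" or "wrist"; returns (picture, depth): 384x512x3 uint8, blue, green, red; 384x512 float32, m along the optical axis (not along the pixel's ray), 0 where there is no reading.
- bot.get_calibration(name): a dict with "intrinsics" (3x3 intrinsics, pixels), "distortion" ([k1, k2, p1, p2, k3] as OpenCV has them; the pictures are not rectified), "view" (4x4, takes a point from world to camera coordinates). Camera axes: x right, y down, z forward; pixel columns grow to the right and rows downward; lengths in m; the calibration is good to about 2 mm. A picture is of the moment at which its call begins: read the wrist's pose just before it. get_calibration takes no time and is no camera call; for the wrist camera it gives the pose at the moment of the call.
- bot.finish_job(): hands the job in, once; it reports no verdict.
Trained networks look in the newest picture that a camera, given by its name, has taken for a name from the list of things; names that differ only in an ending like _2 or _b are one class to them, and where a whole thing is asked for, a point or a joint stands for the part that bears it (a point fixed in the world has none). Each returns a list of dicts, best first, with "p" (0 to 1); they miss things now and then, are a little off and sometimes report something else, mostly with a low value. They report only what shows in the picture. A call takes as long as a camera call. They do not tell look-alikes from the thing itself.
- bot.masks_of(camera, thing): "region" (384x512 bool, what is visible of it) and "box" ([left, top, right, bottom] in pixels, round what is visible of it).
The state is a dict: "time": time; "q": joint angles; "joint_vel": joint speeds; "joint_torque": joint torques, N m; "tool_pos": TCP position; "tcp_rot": TCP orientation; "wrist_force": force on the tool from outside, world axes, zero at the start; "torque": the same for the moment, N m; "width": opening from 0.0 (shut) to 1.0 (fully open).
Only numpy, scipy, OpenCV 4.12 (cv2) and the standard library are available. Lean on these libraries where they do the work, as an engineer would, in place of code of your own. Each camera call takes 0.05 s, during which the arm holds its last target. There are 200 camera calls.

## Task

Hang the finished lantern, the one with the carrying handle, by its handle on the hook of the drying stand and let it hang freely. Then swing the sprung tail arm of the lantern-turning stand outward, away from the hand-wheel end, all the way to its stop and keep holding it there, so that I can slip the next lantern in: you finish while still holding the arm at its stop. Leave the paint jar, the small pot and the blank lantern where they are.

Things in the scene. Friction and masses are not known exactly. Their poses are not given: they have to be found in the camera images.
- lantern: The finished lantern: stiff ribbed white body 84 mm in diameter with two painted bands and black end rings 64 mm in diameter, 140 mm tall without its handle, about 0.1 kg, loose, standing upright on the bench. Origin: centre of its underside; z up through the handle, y along the handle bar. A stiff wire bail rises from the top ring and carries the black handle bar; it does not fold.
- lantern_handle (a point): Middle of the lantern's handle bar: a straight round bar 9 mm thick and 100 mm long along the lantern's y, its centre line 200 mm above the lantern's underside and 60 mm above the top ring. The bail wires join it at both ends (50 mm from the middle), so the space below the bar is open over 95 mm of width and 55 mm of height.
- drying_stand: Drying stand, fixed: dark wooden foot disc 160 mm in diameter and 12 mm thick, its middle 30 mm along +x of the origin, a steel post 8 mm thick at x = +85 mm, and at its top one steel hook (8 mm rod) that reaches from the post towards the stand's -x and turns up at its end. Origin: on the bench straight below the hook's seat. Highest point of hook and post 266 mm above the bench.
- hook_seat (a point): Where the middle of the lantern's handle bar comes to lie when hung: 245 mm above the bench, 8.5 mm above the centre line of the hook's rod at its lowest point. The hook rod runs along the stand's x, so a hung handle bar lies along the stand's y. The turned-up tip stands 26 mm along -x of the seat and its top is 21 mm above the seat; towards +x the rod climbs to 16 mm above the seat at 56 mm and meets the post at 85 mm.
- turner: Lantern-turning stand, fixed: aluminium bed 124 mm (x) by 300 mm (y), top at 14 mm. At its -y end the head: upright plate with a cup and, outside, a black hand wheel, 134 mm high. At its +y end the tail arm, a swinging yoke on a bracket, with a stop bracket outside it at y = 145 mm, 60 mm high. Origin: centre of the bed's underside; z up, the spindle line along y, 92 mm high.
- tail_arm (a joint): Angle of the tail arm (yoke) about its pivot, rad: 0 where its springs hold it at rest, leaning 0.15 rad from upright towards the head (the turner's -y); grows as it swings outward to the turner's +y; 0.60 is the stop (leaning 0.45 rad outward). The springs pull it back to 0 always: it takes about 5 N at the hand bar to start it and about 9 N to hold it at the stop.
- tail_pivot (a point): The tail arm's pivot axis: on the turner at y = 100 mm, 40 mm above the bench, the axis along the turner's x.
- tail_bar (a point): Middle of the hand bar at the top of the tail arm: a round black rubber bar 14 mm thick along the turner's x, 135 mm from the pivot axis (173 mm above the bench at rest, 162 mm at the stop), free over 80 mm between the yoke's two side bars; below it the yoke is open for 70 mm down to its cross member. It moves 79 mm outward from rest to stop.
- blank_lantern: The next lantern, unpainted and without handle, 84 mm in diameter and 140 mm tall, loose, standing; to be left alone. Origin: centre of its underside.
- paint_jar: Red paint jar with a lid, 62 mm in diameter, 75 mm tall, loose; to be left alone. Origin: centre of its underside.
- ink_pot: Small black pot, 44 mm in diameter, 45 mm tall, loose; to be left alone. Origin: centre of its underside.
There are look-alikes about, which are no part of the job. Leave any green or purple look-alike of the lantern alone.

How it is judged:
On the way, in this order (a step that is already met when the one before it is completed fails the run):
1. the lantern hangs by its handle on the hook, let go (distance between lantern_handle and hook_seat below 0.045 m and height (world z) of lantern above 0.025 m and angle between lantern's own z axis and vertical below 0.35 rad and contact force between lantern and drying_stand above 0.3 N and contact force between the fingers and lantern below 0.05 N), for 0.3 s.
2. the tail arm is swung out to its stop by the robot (value of joint tail_arm above 0.57 rad and contact force between any of the fingers, the arm and turner above 2 N), for 0.3 s.
At the end, for the whole second after the job is handed in: Lantern hanging on the hook: middle of its bar within 45 mm of the hook seat, underside over 25 mm above the bench, tilt under 0.35 rad, under 0.15 m/s, on the stand and untouched by the robot; tail arm held by the robot with over 2 N above 0.57 rad (stop 0.60) (all of step 1 and all of step 2 and linear speed of lantern below 0.15 m/s and contact force between the arm and lantern below 0.05 N); the arm keeps its last pose, push and grip.
It fails at once if the blank lantern, jar or pot is moved by more than 30 mm or tipped over (distance of any of blank_lantern, paint_jar, ink_pot from where it was at the start of the episode above 0.03 m or angle between any of blank_lantern, paint_jar, ink_pot's own z axis and vertical above 0.6 rad).
It also fails if it takes over 56 s, if anything falls off the work surface, if the arm or the gripper's body presses on something with over 40 N, if the wrist force passes 120 N, or if a joint passes its speed limit or range.

## Working session

There is one attempt and no reset: what is moved stays moved. The work goes in short steps, Python scripts to look and compute and a shell command to move; the robot and the scene stay as the last step left them, time stands still between calls to the robot, and variables do not carry over. Pictures are saved under pics/ and viewed, about 8 in all and at most 12, crops included, and the job is handed in when it is done.

```bash
mkdir -p pics; cat > h.py <<'E'
import numpy as np, cv2
from workcell import bot
def cloud(name, d, cal):
    K=np.array(cal["intrinsics"]);D=np.array(cal["distortion"]);V=np.array(cal["view"])
    v,u=np.mgrid[0:d.shape[0],0:d.shape[1]]
    n=cv2.undistortPoints(np.stack([u,v],-1).reshape(-1,1,2).astype(float),K,D).reshape(*d.shape,2)
    P=np.dstack([n*d[...,None],d])
    return (P-V[:3,3])@V[:3,:3]
def look(name):
    cal=bot.get_calibration(name); im,d=bot.read_camera(name)
    return im,d,cloud(name,d,cal)
E
python3 - <<'E'
from h import *
ims=[]
for c in ("scene","top"):
    im,d,P=look(c); np.savez(c,im=im,d=d,P=P); ims.append(im)
    for t in ("lantern","lantern_handle","drying_stand","turner","tail_arm","tail_bar","blank_lantern","paint_jar","ink_pot"):
        for m in bot.masks_of(c,t)[:4]:
            if m["p"]<.3: continue
            r=m["region"]&(d>0); Q=P[r]
            if len(Q)==0: continue
            print(c,t,round(m["p"],2),np.round(m["box"]).astype(int),"min",Q.min(0).round(3),"med",np.median(Q,0).round(3),"max",Q.max(0).round(3))
    cv2.imwrite(f"pics/{c}.png",cv2.resize(im,(800,600)))
E
```

```text
scene lantern 0.97 [ 66 194 110 260] min [-0.159 -0.35  -0.006] med [ 0.198 -0.313  0.101] max [ 0.219 -0.105  0.206]
scene lantern 0.95 [335 183 366 248] min [ 0.605  0.179 -0.004] med [0.772 0.199 0.108] max [0.802 0.543 0.207]
scene lantern 0.88 [211 181 246 240] min [ 0.202 -0.103 -0.005] med [ 0.461 -0.     0.118] max [0.514 0.295 0.206]
scene lantern 0.63 [157 194 188 259] min [ 0.33  -0.192  0.006] med [ 0.394 -0.168  0.099] max [ 0.418 -0.114  0.205]
scene lantern_handle 0.83 [213 183 245 241] min [ 0.241 -0.11   0.001] med [ 0.461 -0.     0.117] max [0.532 0.275 0.206]
scene lantern_handle 0.78 [158 196 189 260] min [ 0.1   -0.192 -0.006] med [ 0.391 -0.165  0.099] max [0.423 0.062 0.206]
scene lantern_handle 0.74 [ 66 193 112 260] min [-0.169 -0.35  -0.006] med [ 0.199 -0.313  0.094] max [ 0.219 -0.091  0.206]
scene lantern_handle 0.67 [290 143 324 197] min [ 0.215  0.185 -0.006] med [0.492 0.365 0.094] max [0.63  0.727 0.26 ]
scene drying_stand 0.94 [270 164 317 240] min [ 0.498  0.108 -0.004] med [0.581 0.184 0.012] max [0.655 0.292 0.245]
scene turner 0.91 [164 218 258 3
[... 1931 characters left out ...]
0.184]
top tail_arm 0.46 [258 188 279 211] min [ 0.404 -0.016 -0.008] med [0.445 0.027 0.137] max [0.503 0.067 0.208]
top tail_bar 0.77 [295 154 308 185] min [ 0.508 -0.124  0.006] med [ 0.556 -0.098  0.1  ] max [ 0.612 -0.075  0.184]
top blank_lantern 0.86 [251  98 273 129] min [ 0.734  0.014 -0.008] med [0.76  0.059 0.129] max [0.864 0.101 0.146]
top blank_lantern 0.44 [284 151 365 191] min [ 0.487 -0.364 -0.005] med [ 0.561 -0.191  0.016] max [ 0.641 -0.03   0.184]
top paint_jar 0.65 [198 218 218 235] min [ 0.313  0.222 -0.003] med [0.343 0.247 0.073] max [0.37  0.29  0.082]
top ink_pot 0.46 [339 222 353 233] min [ 0.327 -0.31  -0.002] med [ 0.347 -0.276  0.044] max [ 0.366 -0.259  0.051]
```

View pics/scene.png

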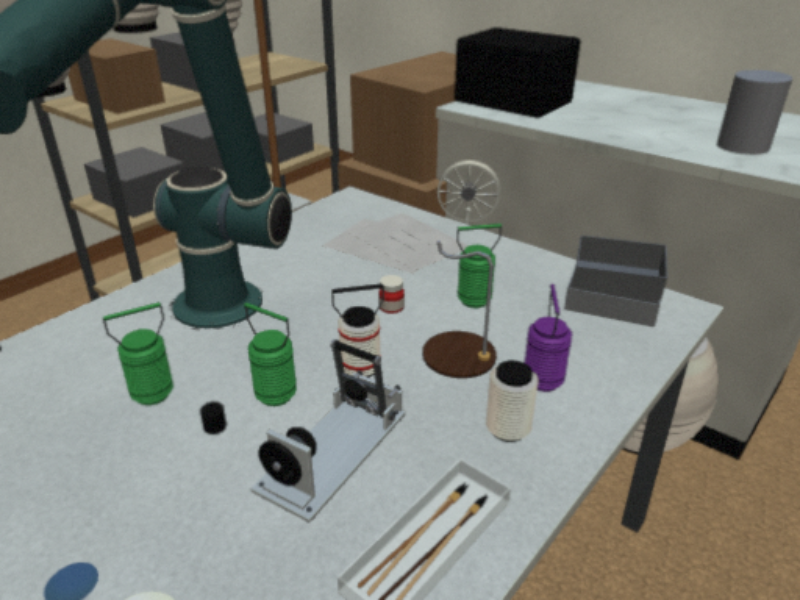

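View pics/top.png

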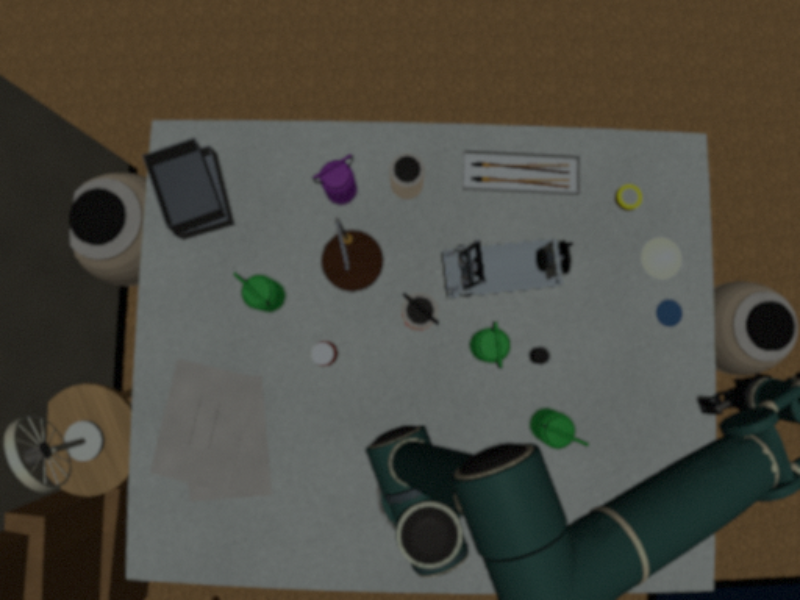

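The scene view shows the candidates (800x600 pixels):
- White lantern with red bands and a black handle bar at (358,335).
- Green ones at (145,365), (272,365) and (477,270).
- Purple one at (548,350).
- Blank lantern without a handle at (510,400).

Only the white one with bands and handle at (358,335), or (420,310) in the top view, fits the description. I'll confirm it in a crop and measure the bar, hook and tail bar.

```bash
python3 - <<'E'
from h import *
S=np.load("scene.npz");T=np.load("top.npz")
a=cv2.resize(S["im"][160:280,190:330],None,fx=4,fy=4,interpolation=cv2.INTER_CUBIC)
cv2.imwrite("pics/crop.png",a)
def line(n,P,d,lo,hi):
    Q=P[(d>0)&(P>lo).all(-1)&(P<hi).all(-1)]
    if len(Q)<3: print(n,len(Q));return
    m=Q.mean(0);w,v=np.linalg.eigh(np.cov(Q[:,:2].T)); e=v[:,1];t=(Q[:,:2]-m[:2])@e
    print(n,len(Q),"mean",m.round(4),"zmax",Q[:,2].max().round(3),"ang",np.degrees(np.arctan2(e[1],e[0])).round(1),"ends",(m[:2]+t.min()*e).round(3),(m[:2]+t.max()*e).round(3),"mid",(m[:2]+(t.min()+t.max())/2*e).round(4))
for n,Z in(("scene",S),("top",T)):
    P,d=Z["P"],Z["d"]
    line(n+" handle",P,d,[.37,-.06,.19],[.53,.1,.215])
    line(n+" body",P,d,[.37,-.06,.12],[.53,.1,.145])
    line(n+" hook",P,d,[.45,.08,.22],[.75,.3,.28])
    line(n+" post",P,d,[.45,.08,.05],[.75,.3,.2])
    line(n+" foot",P,d,[.45,.08,.007],[.75,.3,.018])
    line(n+" bar",P,d,[.45,-.2,.165],[.7,-.04,.19])
    line(n+" bed",P,d,[.45,-.4,.009],[.7,-.0,.018])
P,d=T["P"],T["d"];Q=P[(d>0)&(P>[.45,.08,.22]).all(-1)&(P<[.75,.3,.28]).all(-1)]
print(Q[np.argsort(Q[:,0])].round(3)[::3])
E
```

```text
scene handle 103 mean [0.4439 0.0179 0.2008] zmax 0.206 ang 50.2 ends [ 0.412 -0.02 ] [0.477 0.058] mid [0.4446 0.0188]
scene body 365 mean [0.4516 0.0115 0.1343] zmax 0.143 ang 49.3 ends [ 0.425 -0.019] [0.479 0.043] mid [0.4522 0.0122]
scene hook 130 mean [0.577  0.1897 0.246 ] zmax 0.266 ang -166.6 ends [0.632 0.203] [0.517 0.175] mid [0.5745 0.1891]
scene post 370 mean [0.7074 0.2077 0.1203] zmax 0.199 ang -175.7 ends [0.752 0.211] [0.622 0.201] mid [0.6869 0.2062]
scene foot 1027 mean [0.5765 0.1839 0.0115] zmax 0.018 ang 130.4 ends [0.625 0.126] [0.52 0.25] mid [0.5728 0.1882]
scene bar 188 mean [ 0.5566 -0.1137  0.1762] zmax 0.183 ang -171.5 ends [ 0.603 -0.107] [ 0.506 -0.121] mid [ 0.5547 -0.114 ]
scene bed 2232 mean [ 0.5783 -0.1958  0.0139] zmax 0.018 ang 102.9 ends [ 0.611 -0.338] [0.531 0.012] mid [ 0.5709 -0.1632]
top handle 80 mean [0.4456 0.0229 0.2027] zmax 0.208 ang 50.9 ends [ 0.414 -0.016] [0.478 0.063] mid [0.4462 0.0237]
top body 356 mean [0.4448 0.0235 0.1341] zmax 0.145 ang 144.4 ends [ 0.48  -0.001] [0.413 0.047] mid [0.4461 0.0227]
top hook 78 mean [0.5753 0
[... 412 characters left out ...]
 -0.114] mid [ 0.5542 -0.1078]
top bed 1287 mean [ 0.5624 -0.1927  0.0134] zmax 0.018 ang 96.7 ends [ 0.579 -0.335] [ 0.544 -0.038] mid [ 0.5617 -0.1866]
[[0.521 0.178 0.266]
 [0.524 0.178 0.266]
 [0.533 0.18  0.248]
 [0.538 0.188 0.238]
 [0.541 0.187 0.241]
 [0.545 0.184 0.24 ]
 [0.552 0.185 0.238]
 [0.555 0.185 0.239]
 [0.558 0.188 0.24 ]
 [0.561 0.191 0.242]
 [0.567 0.191 0.246]
 [0.571 0.192 0.243]
 [0.574 0.195 0.246]
 [0.577 0.195 0.247]
 [0.58  0.198 0.249]
 [0.583 0.194 0.252]
 [0.588 0.197 0.256]
 [0.591 0.201 0.258]
 [0.594 0.197 0.259]
 [0.599 0.198 0.255]
 [0.602 0.204 0.256]
 [0.605 0.198 0.258]
 [0.609 0.202 0.255]
 [0.614 0.204 0.26 ]
 [0.619 0.205 0.254]
 [0.623 0.202 0.252]]
```

View pics/crop.png

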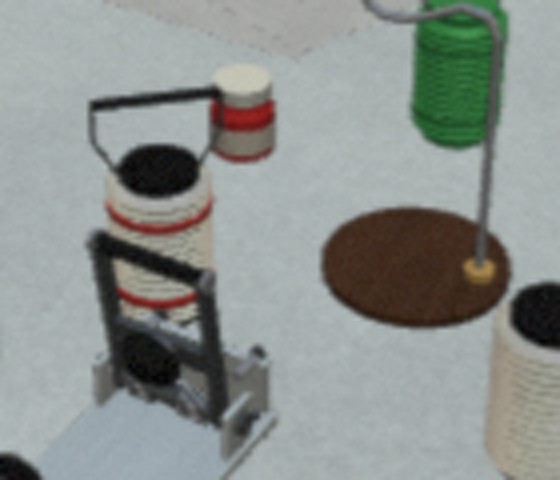

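The crop confirms it: the white lantern with red bands and a black bar sits at crop (160,200), and the hook's tip is at (370,0), pointing towards the robot. Next I'll work out the move to above the handle.

```bash
cat >> h.py <<'E'
from scipy.spatial.transform import Rotation as R
def plan(p, yang=None):
    """shift/turn in tool axes to world TCP p, tool straight down, tool y at world angle yang (deg, mod 180 both shown)"""
    s=bot.read_state(); R0=R.from_rotvec(s["tcp_rot"])
    print("t",round(s["time"],2),"tcp",np.round(s["tool_pos"],4),"F",np.round(s["wrist_force"],2),"w",round(s["width"],3),"q",np.round(s["q"],2))
    print("axes x,y,z\n",R0.as_matrix().T.round(3))
    print("shift mm",(R0.inv().apply(np.array(p)-s["tool_pos"])*1000).round(1))
    if yang is not None:
        for k in(0,180):
            a=np.radians(yang+k); y=np.array([np.cos(a),np.sin(a),0]);z=np.array([0,0,-1.]);x=np.cross(y,z)
            r=(R0.inv()*R.from_matrix(np.c_[x,y,z])).as_rotvec(degrees=True); print("turn deg",r.round(1))
E
python3 - <<'E'
from h import *
u=np.array([np.cos(np.radians(50.5)),np.sin(np.radians(50.5))])
g=np.array([.445,.021])+.032*u
print(g); plan([*g,.30],140.5)
E
```

```text
[0.4653545  0.04569199]
t 1.0 tcp [ 0.2769 -0.6156  0.2313] F [ 0.5  -0.31 -0.78] w 1.003 q [-1.18  0.26  1.6   0.    1.27 -0.04]
axes x,y,z
 [[ 0.912  0.41   0.   ]
 [ 0.41  -0.912  0.   ]
 [ 0.    -0.    -1.   ]]
shift mm [ 443.1 -525.8  -68.7]
turn deg [ -0.   -0.  153.7]
turn deg [  0.   -0.  -26.3]
```

```bash
python3 -m inch '[{"dz":-0.06,"fingers":1},{"dx":0.03,"dy":-0.036,"dz":-0.11},{"dx":0.07,"dy":-0.084,"dz":-0.12,"az":-5},{"dx":0.11,"dy":-0.13,"dz":-0.12,"az":-10},{"dx":0.15,"dy":-0.178,"dz":-0.12,"az":-15},{"dx":0.19,"dy":-0.226,"dz":-0.12,"az":-20},{"dx":0.23,"dy":-0.273,"dz":-0.12,"az":-26.3},{"dx":0.27,"dy":-0.32,"dz":-0.12,"az":-26.3},{"dx":0.31,"dy":-0.368,"dz":-0.12,"az":-26.3},{"dx":0.35,"dy":-0.415,"dz":-0.12,"az":-26.3},{"dx":0.39,"dy":-0.463,"dz":-0.12,"az":-26.3},{"dx":0.425,"dy":-0.505,"dz":-0.11,"az":-26.3},{"dx":0.443,"dy":-0.526,"dz":-0.08,"az":-26.3},{"dx":0.443,"dy":-0.526,"dz":-0.07,"az":-26.3},{"dx":0.443,"dy":-0.526,"dz":-0.07,"az":-26.3}]' 40
python3 - <<'E'
from h import *
im,d,P=look("wrist"); cv2.imwrite("pics/w1.png",im)
u=np.array([np.cos(np.radians(50.5)),np.sin(np.radians(50.5))])
Q=P[(d>0)&(P[...,2]>.185)&(P[...,2]<.215)&(np.hypot(P[...,0]-.445,P[...,1]-.021)<.07)]
if len(Q)>5:
    m=Q.mean(0);w,v=np.linalg.eigh(np.cov(Q[:,:2].T));e=v[:,1];t=(Q[:,:2]-m[:2])@e
    print(len(Q),m.round(4),np.degrees(np.arctan2(e[1],e[0])).round(1),(m[:2]+t.min()*e).round(4),(m[:2]+t.max()*e).round(4),Q[:,2].max())
plan([.4654,.0457,.181],140.5)
E
```

```text
t 1.05 tcp [ 0.277  -0.6156  0.2313] F [0.46 0.24 0.62] w 1.001 q [-1.18  0.26  1.6  -0.    1.27 -0.04]
axes x,y,z
 [[ 0.912  0.41  -0.   ]
 [ 0.41  -0.912 -0.   ]
 [-0.     0.    -1.   ]]
shift mm [ 443.2 -525.7   50.3]
turn deg [ -0.    0.  153.7]
turn deg [ -0.   -0.  -26.3]invalid input at $[0]: expected keys dx, dy, dz, ax, ay, az, fingers
```

View pics/w1.png

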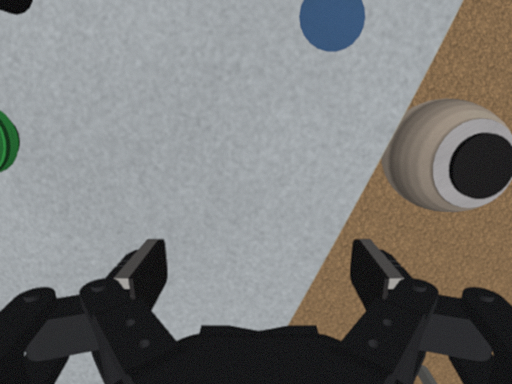

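The call was refused because every row needs all the keys, so nothing moved. The picture shows only the start pose. I'll send it again in full.

```bash
python3 -m inch '[{"dx":0,"dy":0,"dz":-0.06,"ax":0,"ay":0,"az":0,"fingers":1},{"dx":0.03,"dy":-0.036,"dz":-0.11,"ax":0,"ay":0,"az":0,"fingers":1},{"dx":0.07,"dy":-0.084,"dz":-0.12,"ax":0,"ay":0,"az":-5,"fingers":1},{"dx":0.11,"dy":-0.13,"dz":-0.12,"ax":0,"ay":0,"az":-10,"fingers":1},{"dx":0.15,"dy":-0.178,"dz":-0.12,"ax":0,"ay":0,"az":-15,"fingers":1},{"dx":0.19,"dy":-0.226,"dz":-0.12,"ax":0,"ay":0,"az":-20,"fingers":1},{"dx":0.23,"dy":-0.273,"dz":-0.12,"ax":0,"ay":0,"az":-26.3,"fingers":1},{"dx":0.27,"dy":-0.32,"dz":-0.12,"ax":0,"ay":0,"az":-26.3,"fingers":1},{"dx":0.31,"dy":-0.368,"dz":-0.12,"ax":0,"ay":0,"az":-26.3,"fingers":1},{"dx":0.35,"dy":-0.415,"dz":-0.12,"ax":0,"ay":0,"az":-26.3,"fingers":1},{"dx":0.39,"dy":-0.463,"dz":-0.12,"ax":0,"ay":0,"az":-26.3,"fingers":1},{"dx":0.425,"dy":-0.505,"dz":-0.11,"ax":0,"ay":0,"az":-26.3,"fingers":1},{"dx":0.443,"dy":-0.526,"dz":-0.08,"ax":0,"ay":0,"az":-26.3,"fingers":1},{"dx":0.443,"dy":-0.526,"dz":-0.07,"ax":0,"ay":0,"az":-26.3,"fingers":1},{"dx":0.443,"dy":-0.526,"dz":-0.07,"ax":0,"ay":0,"az":-26.3,"fingers":1}]' 40
python3 - <<'E'
from h import *
im,d,P=look("wrist"); cv2.imwrite("pics/w2.png",im)
Q=P[(d>0)&(P[...,2]>.185)&(P[...,2]<.215)&(np.hypot(P[...,0]-.445,P[...,1]-.021)<.07)]
if len(Q)>5:
    m=Q.mean(0);w,v=np.linalg.eigh(np.cov(Q[:,:2].T));e=v[:,1];t=(Q[:,:2]-m[:2])@e
    print(len(Q),m.round(4),np.degrees(np.arctan2(e[1],e[0])).round(1),(m[:2]+t.min()*e).round(4),(m[:2]+t.max()*e).round(4),Q[:,2].max())
plan([.4654,.0457,.181],140.5)
E
```

```text
time: 2.92
tool_pos: [0.4644, 0.0454, 0.3005]
tcp_rot: [-2.841, -1.341, 0.003]
wrist_force: [0.4, 0.0, 0.6]
width: 0.995
1221 [0.4461 0.024  0.2036] 51.1 [ 0.4125 -0.0176] [0.4765 0.0616] 0.2068877096778011
t 2.98 tcp [0.465  0.0451 0.3016] F [-0.61  0.72  0.54] w 1.001 q [ 0.04 -0.18  1.93 -0.    1.38  0.73]
axes x,y,z
 [[ 0.636  0.771 -0.   ]
 [ 0.771 -0.636  0.   ]
 [-0.    -0.001 -1.   ]]
shift mm [  0.8  -0.2 120.6]
turn deg [  0.  -0. 180.]
turn deg [ 0.  0. -0.]
```

View pics/w2.png

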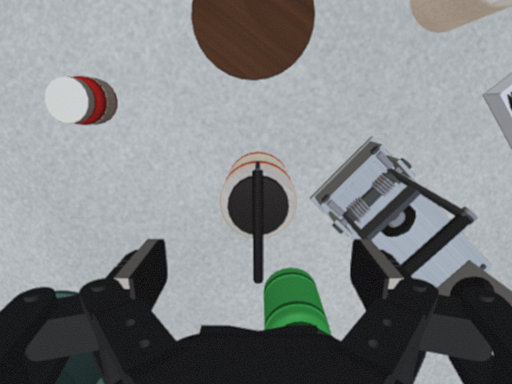

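Wrist view: the black bar runs from (258,165) to (258,282), midway between the fingers at columns 165 and 350, and it belongs to the lantern with the red band. The measured middle agrees, so I descend and grip.

```bash
python3 -m inch '[{"dx":0.001,"dy":0,"dz":0.05,"ax":0,"ay":0,"az":0,"fingers":1},{"dx":0.001,"dy":0,"dz":0.09,"ax":0,"ay":0,"az":0,"fingers":0.6},{"dx":0.001,"dy":0,"dz":0.115,"ax":0,"ay":0,"az":0,"fingers":0.3},{"dx":0.001,"dy":0,"dz":0.12,"ax":0,"ay":0,"az":0,"fingers":0},{"dx":0.001,"dy":0,"dz":0.12,"ax":0,"ay":0,"az":0,"fingers":-1},{"dx":0.001,"dy":0,"dz":0.12,"ax":0,"ay":0,"az":0,"fingers":-1},{"dx":0.001,"dy":0,"dz":0.12,"ax":0,"ay":0,"az":0,"fingers":-1},{"dx":0.001,"dy":0,"dz":0.12,"ax":0,"ay":0,"az":0,"fingers":-1},{"dx":0.001,"dy":0,"dz":0.12,"ax":0,"ay":0,"az":0,"fingers":-1},{"dx":0.001,"dy":0,"dz":0.12,"ax":0,"ay":0,"az":0,"fingers":-1}]' 50
```

```text
time: 4.22
tool_pos: [0.4671, 0.0462, 0.1836]
tcp_rot: [2.84, 1.339, 0.005]
wrist_force: [-0.5, 0.6, 6.6]
width: 0.076
```

```bash
python3 -m inch '[{"dx":0,"dy":0,"dz":-0.01,"ax":0,"ay":0,"az":0,"fingers":-1},{"dx":0,"dy":0,"dz":-0.03,"ax":0,"ay":0,"az":0,"fingers":-1},{"dx":0,"dy":0,"dz":-0.05,"ax":0,"ay":0,"az":0,"fingers":-1},{"dx":0,"dy":0,"dz":-0.075,"ax":0,"ay":0,"az":-7,"fingers":-1},{"dx":0,"dy":0,"dz":-0.08,"ax":0,"ay":0,"az":-14,"fingers":-1},{"dx":0,"dy":0,"dz":-0.08,"ax":0,"ay":0,"az":-21,"fingers":-1},{"dx":0,"dy":0,"dz":-0.08,"ax":0,"ay":0,"az":-28,"fingers":-1},{"dx":0,"dy":0,"dz":-0.08,"ax":0,"ay":0,"az":-35,"fingers":-1},{"dx":0,"dy":0,"dz":-0.08,"ax":0,"ay":0,"az":-42,"fingers":-1},{"dx":0,"dy":0,"dz":-0.08,"ax":0,"ay":0,"az":-48,"fingers":-1},{"dx":0,"dy":0,"dz":-0.08,"ax":0,"ay":0,"az":-53.5,"fingers":-1},{"dx":0,"dy":0,"dz":-0.08,"ax":0,"ay":0,"az":-53.5,"fingers":-1},{"dx":0,"dy":0,"dz":-0.08,"ax":0,"ay":0,"az":-53.5,"fingers":-1}]'
python3 - <<'E'
from h import *
im,d,P=look("scene"); cv2.imwrite("pics/s2.png",cv2.resize(im[120:300,130:370],None,fx=3.3,fy=3.3))
np.savez("scene2",im=im,d=d,P=P)
im,d,P=look("top");np.savez("top2",im=im,d=d,P=P)
for n in("scene2","top2"):
    Z=np.load(n+".npz");P,d=Z["P"],Z["d"]
    print(n,[(b["p"],np.round(b["box"])) for b in bot.masks_of("top","lantern")[:0]])
plan([.44,.19,.262],14)
E
```

```text
time: 5.85
tool_pos: [0.4667, 0.0461, 0.2636]
tcp_rot: [1.934, 2.472, 0.003]
wrist_force: [0.1, 0.8, -1.3]
width: 0.087
scene2 []
top2 []
t 6.05 tcp [0.4668 0.0461 0.2636] F [ 0.38  0.3  -2.38] w 0.085 q [ 0.05 -0.16  1.99 -0.    1.31 -0.2 ]
axes x,y,z
 [[-0.241  0.97  -0.001]
 [ 0.97   0.241  0.003]
 [ 0.004 -0.    -1.   ]]
shift mm [146.1   8.7   1.5]
turn deg [ 0.2  0.1 -0. ]
turn deg [ 1.0e-01 -3.0e-01  1.8e+02]
```

View pics/s2.png

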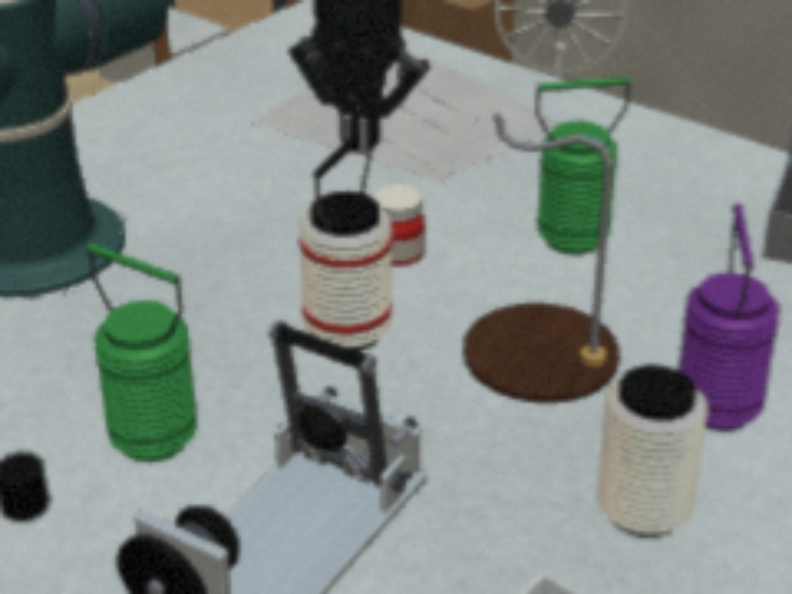

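The lantern hangs upright in the gripper, held at the far end of its bar at crop (360,150), with nothing else touched. Now I'll measure how it sits in the hand and the shift to the hook.

```bash
python3 - <<'E'
from h import *
for n in("scene2","top2"):
    Z=np.load(n+".npz");P,d=Z["P"],Z["d"]
    D=P-np.array([.4668,.0461,.2636]); e=np.array([-.2419,.9703]); f=np.array([.9703,.2419])
    a=D[...,:2]@e; b=D[...,:2]@f; z=P[...,2]
    near=(d>0)&(abs(b)<.06)&(a<.03)&(a>-.1)
    for nm,lo,hi in(("bar",.272,.295),("top",.205,.24),("lowbody",.085,.12),("upbody",.17,.2)):
        m=near&(z>lo)&(z<hi)
        if nm=="bar": m&=(a<-.015)
        if m.sum()>3: print(n,nm,m.sum(),"a",a[m].min().round(4),a[m].max().round(4),"b",b[m].min().round(4),b[m].max().round(4),"z med/max",np.median(z[m]).round(4),z[m].max().round(4))
    m=near&(z>.05); print("zmin",z[m].min())
f=np.array([.9703,.2419]);e=np.array([-.2419,.9703]);s=np.array([.545,.183])
for k in(-.1,0): print(k,s+k*f+.032*e)
plan([*(s-.1*f+.032*e),.264],14);plan([*(s+.032*e),.264],14)
E
```

```text
scene2 bar 53 a -0.0878 -0.015 b -0.0054 0.0061 z med/max 0.282 0.2851
scene2 top 351 a -0.0781 0.013 b -0.0407 0.0375 z med/max 0.2179 0.2393
scene2 lowbody 182 a -0.0786 -0.0114 b -0.0399 0.039 z med/max 0.1073 0.1199
scene2 upbody 236 a -0.0778 -0.0148 b -0.0363 0.0407 z med/max 0.1869 0.1999
zmin 0.056494885555497434
top2 top 68 a -0.0615 -0.0177 b -0.0408 -0.0187 z med/max 0.213 0.2256
zmin 0.11085525864756159
-0.1 [0.4402292 0.1898596]
0 [0.5372592 0.2140496]
t 6.05 tcp [0.4668 0.0461 0.2636] F [ 0.38  0.3  -2.38] w 0.085 q [ 0.05 -0.16  1.99 -0.    1.31 -0.2 ]
axes x,y,z
 [[-0.241  0.97  -0.001]
 [ 0.97   0.241  0.003]
 [ 0.004 -0.    -1.   ]]
shift mm [145.9   8.9  -0.5]
turn deg [ 0.2  0.1 -0. ]
turn deg [ 1.0e-01 -3.0e-01  1.8e+02]
t 6.05 tcp [0.4668 0.0461 0.2636] F [ 0.38  0.3  -2.38] w 0.085 q [ 0.05 -0.16  1.99 -0.    1.31 -0.2 ]
axes x,y,z
 [[-0.241  0.97  -0.001]
 [ 0.97   0.241  0.003]
 [ 0.004 -0.    -1.   ]]
shift mm [145.9 108.9  -0.2]
turn deg [ 0.2  0.1 -0. ]
turn deg [ 1.0e-01 -3.0e-01  1.8e+02]
```

```bash
python3 -m inch '[{"dx":0.015,"dy":0,"dz":0,"ax":0,"ay":0,"az":0,"fingers":-1},{"dx":0.045,"dy":0.003,"dz":0,"ax":0,"ay":0,"az":0,"fingers":-1},{"dx":0.08,"dy":0.006,"dz":0,"ax":0,"ay":0,"az":0,"fingers":-1},{"dx":0.115,"dy":0.009,"dz":0,"ax":0,"ay":0,"az":0,"fingers":-1},{"dx":0.135,"dy":0.012,"dz":0,"ax":0,"ay":0,"az":0,"fingers":-1},{"dx":0.147,"dy":0.02,"dz":0,"ax":0,"ay":0,"az":0,"fingers":-1},{"dx":0.147,"dy":0.035,"dz":0,"ax":0,"ay":0,"az":0,"fingers":-1},{"dx":0.147,"dy":0.05,"dz":0,"ax":0,"ay":0,"az":0,"fingers":-1},{"dx":0.147,"dy":0.05,"dz":0,"ax":0,"ay":0,"az":0,"fingers":-1},{"dx":0.147,"dy":0.05,"dz":0,"ax":0,"ay":0,"az":0,"fingers":-1}]'
python3 - <<'E'
from h import *
im,d,P=look("scene"); cv2.imwrite("pics/s3.png",cv2.resize(im[130:250,200:340],None,fx=5,fy=5,interpolation=cv2.INTER_CUBIC))
im,d,P=look("top"); cv2.imwrite("pics/t3.png",im)
s=bot.read_state();f=np.array([.9703,.2419]);e=np.array([-.2419,.9703])
im,d,P=look("scene");D=P-s["tool_pos"];a=D[...,:2]@e;b=D[...,:2]@f;z=P[...,2]
m=(d>0)&(abs(b)<.012)&(a>-.1)&(a<-.015)&(z>.268)&(z<.3); print(a[m].min(),b[m].mean(),z[m].max(),m.sum())
h=np.array([.545,.183]);plan([*(h+.034*e),.264],14)
# wrist view of the hook
im,d,P=look("wrist"); cv2.imwrite("pics/w3.png",im)
m=(d>0)&(P[...,2]>.225)&(P[...,2]<.275)&(P[...,0]>.5)&(P[...,0]<.66)&(abs(P[...,1]-.19)<.04)
Q=P[m];D=Q[:,:2]-h
for lo in np.arange(-.04,.09,.01):
    k=(D@f>=lo)&(D@f<lo+.01)
    if k.sum(): print("hook f",lo.round(2),k.sum(),"e",np.median(D[k]@e).round(4),"z",Q[k,2].max().round(4))
E
```

```text
time: 7.3
tool_pos: [0.4799, 0.2002, 0.2632]
tcp_rot: [1.935, 2.472, 0.002]
wrist_force: [0.3, -0.3, -1.5]
width: 0.083
-0.08776829446794311 0.00017696384613139082 0.2909402738567694 46
t 7.45 tcp [0.4796 0.2005 0.2635] F [-0.08 -0.56 -2.07] w 0.083 q [ 0.35 -0.05  1.89 -0.    1.3   0.11]
axes x,y,z
 [[-0.241  0.971 -0.001]
 [ 0.971  0.241  0.003]
 [ 0.003 -0.    -1.   ]]
shift mm [ 1.3 59.3 -0.3]
turn deg [ 0.2  0.1 -0.1]
turn deg [ 1.000e-01 -3.000e-01  1.799e+02]
hook f -0.03 28 e 0.0052 z 0.2504
hook f -0.02 14 e 0.0058 z 0.2461
hook f -0.01 51 e 0.0055 z 0.2401
hook f 0.0 158 e 0.0046 z 0.242
hook f 0.01 242 e 0.0035 z 0.246
hook f 0.02 263 e 0.0033 z 0.2501
hook f 0.03 272 e 0.0035 z 0.2537
hook f 0.04 301 e 0.0033 z 0.2587
hook f 0.05 287 e 0.0036 z 0.2622
hook f 0.06 199 e 0.0041 z 0.2618
hook f 0.07 248 e 0.004 z 0.2597
hook f 0.08 299 e 0.0045 z 0.2571
```

View pics/s3.png

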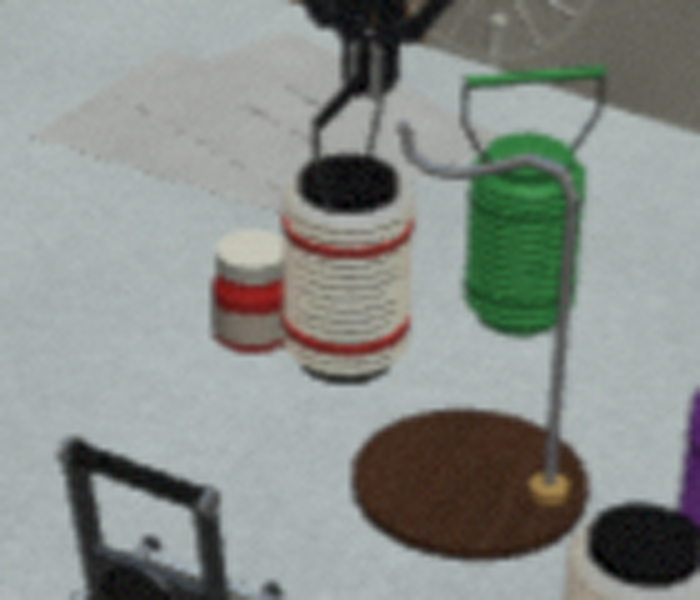

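The lantern is in front of the hook, with the tip at crop (405,130) level with the bail window. The wrist view puts the hook about 4 mm further to +y. I'll slide the window over the tip and lower.

```bash
python3 -m inch '[{"dx":0.005,"dy":0.008,"dz":0,"ax":0,"ay":0,"az":0,"fingers":-1},{"dx":0.005,"dy":0.02,"dz":0,"ax":0,"ay":0,"az":0,"fingers":-1},{"dx":0.005,"dy":0.033,"dz":0,"ax":0,"ay":0,"az":0,"fingers":-1},{"dx":0.005,"dy":0.046,"dz":0,"ax":0,"ay":0,"az":0,"fingers":-1},{"dx":0.005,"dy":0.056,"dz":0,"ax":0,"ay":0,"az":0,"fingers":-1},{"dx":0.005,"dy":0.056,"dz":0,"ax":0,"ay":0,"az":0,"fingers":-1},{"dx":0.005,"dy":0.056,"dz":0.01,"ax":0,"ay":0,"az":0,"fingers":-1},{"dx":0.005,"dy":0.056,"dz":0.02,"ax":0,"ay":0,"az":0,"fingers":-1},{"dx":0.005,"dy":0.056,"dz":0.03,"ax":0,"ay":0,"az":0,"fingers":-1},{"dx":0.005,"dy":0.056,"dz":0.036,"ax":0,"ay":0,"az":0,"fingers":-1},{"dx":0.005,"dy":0.056,"dz":0.036,"ax":0,"ay":0,"az":0,"fingers":-1},{"dx":0.005,"dy":0.056,"dz":0.036,"ax":0,"ay":0,"az":0,"fingers":-1}]'
python3 - <<'E'
from h import *
im,d,P=look("scene"); cv2.imwrite("pics/s4.png",cv2.resize(im[130:250,220:360],None,fx=5,fy=5,interpolation=cv2.INTER_CUBIC))
plan([.5,.2,.25],14)
E
```

```text
time: 9.0
tool_pos: [0.533, 0.2189, 0.2281]
tcp_rot: [1.934, 2.472, 0.004]
wrist_force: [-1.3, -0.2, 0.7]
width: 0.084
t 9.05 tcp [0.533  0.2189 0.2281] F [-0.51 -0.03  0.35] w 0.084 q [ 0.35  0.08  1.83 -0.    1.23  0.1 ]
axes x,y,z
 [[-0.241  0.971 -0.001]
 [ 0.971  0.241  0.004]
 [ 0.004  0.    -1.   ]]
shift mm [-10.4 -36.5 -22. ]
turn deg [ 0.2  0.  -0.1]
turn deg [ 1.000e-01 -3.000e-01  1.799e+02]
```

View pics/s4.png

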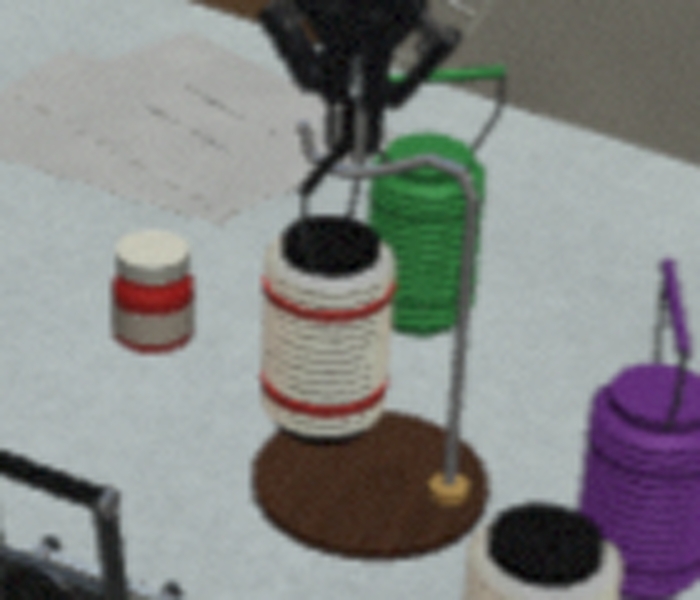

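The bar lies across the hook at crop (335,165), behind the upturned tip, and the wrist load has gone. I'll release and rise straight up.

```bash
python3 -m inch '[{"dx":0,"dy":0,"dz":0,"ax":0,"ay":0,"az":0,"fingers":-0.7},{"dx":0,"dy":0,"dz":0,"ax":0,"ay":0,"az":0,"fingers":-0.4},{"dx":0,"dy":0,"dz":0,"ax":0,"ay":0,"az":0,"fingers":0},{"dx":0,"dy":0,"dz":0,"ax":0,"ay":0,"az":0,"fingers":0},{"dx":0,"dy":0,"dz":0,"ax":0,"ay":0,"az":0,"fingers":0},{"dx":0,"dy":0,"dz":-0.01,"ax":0,"ay":0,"az":0,"fingers":0},{"dx":0,"dy":0,"dz":-0.03,"ax":0,"ay":0,"az":0,"fingers":0},{"dx":0,"dy":0,"dz":-0.06,"ax":0,"ay":0,"az":0,"fingers":0},{"dx":0,"dy":0,"dz":-0.1,"ax":0,"ay":0,"az":0,"fingers":0},{"dx":0,"dy":0,"dz":-0.12,"ax":0,"ay":0,"az":0,"fingers":0},{"dx":0,"dy":0,"dz":-0.12,"ax":0,"ay":0,"az":0,"fingers":0}]'
python3 - <<'E'
from h import *
im,d,P=look("scene"); cv2.imwrite("pics/s5.png",cv2.resize(im[130:250,220:360],None,fx=5,fy=5,interpolation=cv2.INTER_CUBIC))
im,d,P=look("top")
m=(d>0)&(P>[.49,-.2,.165]).all(-1)&(P<[.62,-.06,.19]).all(-1);Q=P[m]
A=np.linalg.svd(Q[:,:2]-Q[:,:2].mean(0))[2][0];print("tailbar",Q.mean(0),np.degrees(np.arctan2(A[1],A[0])),len(Q))
plan([.555,-.15,.25],98)
E
```

```text
time: 10.42
tool_pos: [0.5336, 0.2193, 0.351]
tcp_rot: [1.932, 2.47, 0.011]
wrist_force: [-0.1, -0.1, -0.6]
width: 0.503
tailbar [ 0.55369802 -0.10802431  0.1779559 ] -172.70422573400816 115
t 10.53 tcp [0.5321 0.2188 0.3471] F [-0.59  0.5   0.06] w 0.503 q [ 0.35  0.02  1.67 -0.    1.45  0.1 ]
axes x,y,z
 [[-0.241  0.971 -0.001]
 [ 0.971  0.241  0.003]
 [ 0.003 -0.    -1.   ]]
shift mm [-363.3  -66.9   97.3]
turn deg [  0.1   0.2 -84.1]
turn deg [ 0.2 -0.1 95.9]
```

View pics/s5.png

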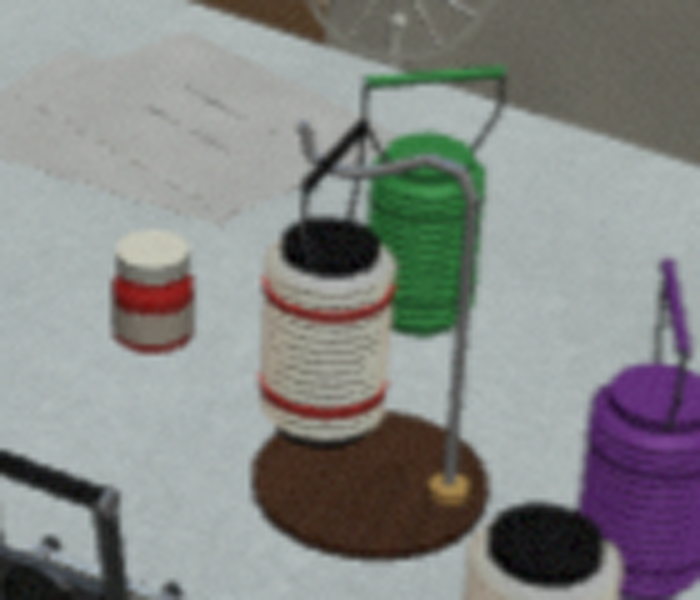

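The lantern hangs freely on the hook, bar at crop (335,155) and body upright. Next I shut the fingers and travel to the inner (−y) side of the tail bar, which is at (0.555,−0.110).

```bash
python3 -m inch '[{"dx":-0.04,"dy":-0.007,"dz":0,"ax":0,"ay":0,"az":0,"fingers":-1},{"dx":-0.09,"dy":-0.015,"dz":0,"ax":0,"ay":0,"az":2,"fingers":-1},{"dx":-0.14,"dy":-0.024,"dz":0,"ax":0,"ay":0,"az":6.5,"fingers":-1},{"dx":-0.19,"dy":-0.032,"dz":0,"ax":0,"ay":0,"az":6.5,"fingers":-1},{"dx":-0.24,"dy":-0.04,"dz":0,"ax":0,"ay":0,"az":6.5,"fingers":-1},{"dx":-0.29,"dy":-0.049,"dz":0,"ax":0,"ay":0,"az":6.5,"fingers":-1},{"dx":-0.34,"dy":-0.057,"dz":0,"ax":0,"ay":0,"az":6.5,"fingers":-1},{"dx":-0.365,"dy":-0.062,"dz":0.03,"ax":0,"ay":0,"az":6.5,"fingers":-1},{"dx":-0.365,"dy":-0.062,"dz":0.08,"ax":0,"ay":0,"az":6.5,"fingers":-1},{"dx":-0.365,"dy":-0.062,"dz":0.1,"ax":0,"ay":0,"az":6.5,"fingers":-1},{"dx":-0.365,"dy":-0.062,"dz":0.1,"ax":0,"ay":0,"az":6.5,"fingers":-1}]'
python3 - <<'E'
from h import *
im,d,P=look("wrist"); cv2.imwrite("pics/w6.png",im)
m=(d>0)&(P>[.49,-.15,.165]).all(-1)&(P<[.62,-.06,.19]).all(-1);Q=P[m]
if len(Q)>5:
    A=np.linalg.svd(Q[:,:2]-Q[:,:2].mean(0),full_matrices=False)[2][0];print("tailbar",Q.min(0),Q.mean(0),Q.max(0),np.degrees(np.arctan2(A[1],A[0])),len(Q))
plan([.560,-.150,.14],7.5)
E
```

```text
time: 11.9
tool_pos: [0.5583, -0.1496, 0.2443]
tcp_rot: [-2.07, -2.359, 0.001]
wrist_force: [-0.0, 1.9, 0.3]
width: 0.001
tailbar [ 0.50452105 -0.12388022  0.16510811] [ 0.55445567 -0.10883265  0.17917421] [ 0.60433188 -0.09340489  0.18299397] -172.38680576305686 3149
t 11.95 tcp [ 0.5598 -0.1499  0.2468] F [-0.33  0.5   1.01] w -0.003 q [-0.3   0.07  1.8   0.    1.27 -0.44]
axes x,y,z
 [[-0.13   0.992  0.   ]
 [ 0.992  0.13   0.001]
 [ 0.001  0.    -1.   ]]
shift mm [-1.000e-01  1.000e-01  1.068e+02]
turn deg [ 0.1 -0.  -0. ]
turn deg [-0.0e+00 -1.0e-01  1.8e+02]
```

View pics/w6.png

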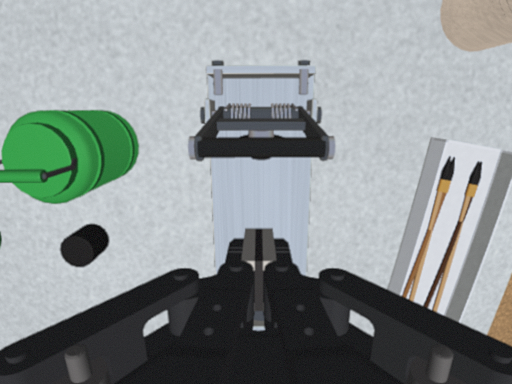

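The shut fingers (column 258) are centred on the tail bar (columns 190–330, row 147), on its inner side. I descend and push outward.

```bash
python3 -m inch '[{"dx":0,"dy":0,"dz":0.04,"ax":0,"ay":0,"az":0,"fingers":-1},{"dx":0,"dy":0,"dz":0.08,"ax":0,"ay":0,"az":0,"fingers":-1},{"dx":0,"dy":0,"dz":0.106,"ax":0,"ay":0,"az":0,"fingers":-1},{"dx":0,"dy":0,"dz":0.106,"ax":0,"ay":0,"az":0,"fingers":-1},{"dx":0.01,"dy":0,"dz":0.106,"ax":0,"ay":0,"az":0,"fingers":-1},{"dx":0.018,"dy":0,"dz":0.106,"ax":0,"ay":0,"az":0,"fingers":-1},{"dx":0.025,"dy":0,"dz":0.106,"ax":0,"ay":0,"az":0,"fingers":-1},{"dx":0.035,"dy":0,"dz":0.106,"ax":0,"ay":0,"az":0,"fingers":-1},{"dx":0.045,"dy":0,"dz":0.106,"ax":0,"ay":0,"az":0,"fingers":-1},{"dx":0.055,"dy":0,"dz":0.106,"ax":0,"ay":0,"az":0,"fingers":-1},{"dx":0.06,"dy":0,"dz":0.106,"ax":0,"ay":0,"az":0,"fingers":-1},{"dx":0.06,"dy":0,"dz":0.106,"ax":0,"ay":0,"az":0,"fingers":-1}]'
```

```text
time: 13.45
tool_pos: [0.5538, -0.0916, 0.143]
tcp_rot: [2.067, 2.358, 0.002]
wrist_force: [0.9, -6.3, 3.7]
width: 0.001
```

```bash
python3 -m inch '[{"dx":0.01,"dy":0,"dz":0,"ax":0,"ay":0,"az":0,"fingers":-1},{"dx":0.02,"dy":0,"dz":0,"ax":0,"ay":0,"az":0,"fingers":-1},{"dx":0.028,"dy":0,"dz":0,"ax":0,"ay":0,"az":0,"fingers":-1},{"dx":0.034,"dy":0,"dz":0,"ax":0,"ay":0,"az":0,"fingers":-1},{"dx":0.038,"dy":0,"dz":0,"ax":0,"ay":0,"az":0,"fingers":-1},{"dx":0.038,"dy":0,"dz":0,"ax":0,"ay":0,"az":0,"fingers":-1}]'
python3 - <<'E'
from h import *
for c in("top","scene"):
    im,d,P=look(c)
    m=(d>0)&(P>[.49,-.09,.15]).all(-1)&(P<[.6,.02,.175]).all(-1)
    n=np.array([-.13,.992]);Q=P[m];t=Q[:,:2]@n; print(c,len(Q),"outward coord",np.percentile(t,[2,50,98]).round(4),"z",Q[:,2].max())
s=bot.read_state();print("tcp outward",s["tool_pos"][:2]@n,s["wrist_force"],"bar rest",np.array([.5545,-.1095])@n)
E
```

```text
time: 14.2
tool_pos: [0.5482, -0.0563, 0.1417]
tcp_rot: [2.063, 2.357, -0.005]
wrist_force: [1.1, -11.4, -7.2]
width: 0.001
top 42 outward coord [-0.1165 -0.108  -0.1023] z 0.17451359725682072
scene 180 outward coord [-0.1412 -0.1225 -0.1072] z 0.17484508382478714
tcp outward -0.1273281003889888 [  1.90367038 -10.55561891  -7.55024765] bar rest -0.180709
```

```bash
python3 -m inch '[{"dx":0.004,"dy":0,"dz":0,"ax":0,"ay":0,"az":0,"fingers":-1},{"dx":0.008,"dy":0,"dz":0,"ax":0,"ay":0,"az":0,"fingers":-1},{"dx":0.008,"dy":0,"dz":0,"ax":0,"ay":0,"az":0,"fingers":-1},{"dx":0.008,"dy":0,"dz":0,"ax":0,"ay":0,"az":0,"fingers":-1}]'
```

```text
time: 14.8
tool_pos: [0.5472, -0.0515, 0.1409]
tcp_rot: [2.06, 2.355, -0.012]
wrist_force: [4.0, -11.7, -7.4]
width: -0.004
```

```bash
python3 -m inch '[{"dx":0.002,"dy":0,"dz":0,"ax":0,"ay":0,"az":0,"fingers":-1},{"dx":0.003,"dy":0,"dz":0,"ax":0,"ay":0,"az":0,"fingers":-1},{"dx":0.003,"dy":0,"dz":0,"ax":0,"ay":0,"az":0,"fingers":-1}]'
```

```text
time: 15.18
tool_pos: [0.5472, -0.0512, 0.1407]
tcp_rot: [2.056, 2.352, -0.017]
wrist_force: [2.2, -10.5, -5.1]
width: 0.004
```

```bash
python3 -m inch '[{"dx":0.004,"dy":0,"dz":0,"ax":0,"ay":0,"az":0,"fingers":-1},{"dx":0.008,"dy":0,"dz":0,"ax":0,"ay":0,"az":0,"fingers":-1},{"dx":0.01,"dy":0,"dz":0,"ax":0,"ay":0,"az":0,"fingers":-1},{"dx":0.01,"dy":0,"dz":0,"ax":0,"ay":0,"az":0,"fingers":-1}]'
python3 - <<'E'
from h import *
im0,d0,P0=look("top");im,d,P=look("scene"); 
n=np.array([-.13,.992]);a=np.array([.992,.13])
for P,d in((P0,d0),(P,d)):
    t=P[...,:2]@n-(np.array([.5545,-.1095])@n);u=P[...,:2]@a-np.array([.5545,-.1095])@a
    m=(d>0)&(abs(u)<.06)&(abs(u)>.02)&(t>.03)&(t<.12)&(P[...,2]>.14)&(P[...,2]<.2);Q=P[m]
    print(m.sum(),"t",np.percentile(t[m],[5,50,95]).round(4),"z",np.percentile(Q[:,2],[5,50,95]).round(4))
cv2.imwrite("pics/s7.png",cv2.resize(im[140:270,190:330],None,fx=4.6,fy=4.6,interpolation=cv2.INTER_CUBIC))
plan([.55,-.05,.14],7.5)
E
```

```text
time: 15.68
tool_pos: [0.5466, -0.0479, 0.14]
tcp_rot: [2.046, 2.347, -0.029]
wrist_force: [4.4, -24.7, -10.6]
width: -0.001
35 t [0.0744 0.0807 0.087 ] z [0.1601 0.1663 0.1696]
171 t [0.0495 0.0693 0.0797] z [0.1424 0.1636 0.1973]
t 15.78 tcp [ 0.5466 -0.0479  0.14  ] F [  4.57 -23.27  -8.97] w 0.001 q [-0.11  0.1   1.98 -0.04  1.06 -0.23]
axes x,y,z
 [[-0.136  0.99  -0.033]
 [ 0.991  0.136  0.004]
 [ 0.008 -0.032 -0.999]]
shift mm [-2.5  3.1  0.1]
turn deg [0.2 1.9 0.3]
turn deg [  -2.9    0.4 -179.7]
```

View pics/s7.png

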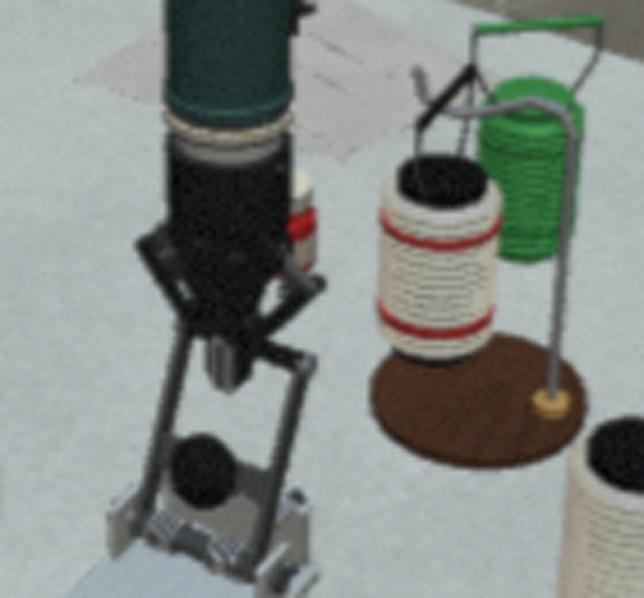

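The yoke leans outward against its stop bracket, with the shut fingers on the bar at crop (225,365), and the lantern hangs untouched. The push jumped to about 24 N at 80 mm of travel, so the arm is at its stop. I'll hold that push for a bit.

```bash
python3 -m inch '[{"dx":0.007,"dy":0,"dz":0,"ax":0,"ay":0,"az":0,"fingers":-1},{"dx":0.007,"dy":0,"dz":0,"ax":0,"ay":0,"az":0,"fingers":-1},{"dx":0.007,"dy":0,"dz":0,"ax":0,"ay":0,"az":0,"fingers":-1},{"dx":0.007,"dy":0,"dz":0,"ax":0,"ay":0,"az":0,"fingers":-1},{"dx":0.007,"dy":0,"dz":0,"ax":0,"ay":0,"az":0,"fingers":-1}]'
python3 - <<'E'
from h import *
im,d,P=look("top")
n=np.array([-.13,.992]);a=np.array([.992,.13]);b=np.array([.5545,-.1095])
t=(P[...,:2]-b)@n;u=(P[...,:2]-b)@a
m=(d>0)&(abs(u)<.06)&(abs(u)>.02)&(t>.03)&(t<.12)&(P[...,2]>.14)&(P[...,2]<.2)
print("t",np.percentile(t[m],[5,50,95]).round(4),"z",np.median(P[m][:,2]))
s=bot.read_state();print(s["time"],s["tool_pos"],s["wrist_force"])
im,d,P=look("scene");m=(d>0)&(P[...,2]>.232)&(P[...,2]<.256)&(abs(P[...,0]-.545)<.05)&(abs(P[...,1]-.185)<.06);dark=m&(im.max(-1)<60);print("hung bar",dark.sum(),P[dark].mean(0),P[dark].min(0),P[dark].max(0))
E
```

```text
time: 16.4
tool_pos: [0.5467, -0.0481, 0.14]
tcp_rot: [2.038, 2.341, -0.041]
wrist_force: [4.6, -25.0, -6.1]
width: -0.003
t [0.0743 0.0815 0.0874] z 0.16596580654689733
16.45 [ 0.54672613 -0.04811819  0.14004072] [  3.42743852 -25.63040703  -5.51389829]
hung bar 29 [0.54043393 0.18854712 0.24617046] [0.52784791 0.13745009 0.23434226] [0.55289215 0.2326724  0.2508389 ]
```

```bash
python3 -c "
from workcell import bot
print(bot.finish_job()); s=bot.read_state(); print(s['time'],s['tool_pos'],s['wrist_force'])"
```

```text
the job is handed in; nothing more can be done
None
the job is handed in; nothing more can be done
```

I hung the white lantern with the red bands by its handle on the hook and let go. Then I swung the tail arm out with shut fingers and handed the job in at about 16.5 s, still pressing it against its stop.

- **Lantern:** the last depth check put the middle of its bar at about (0.540, 0.189, 0.246), which is on the hook seat to within about 10 mm. In the last picture it hung upright, with the robot clear of it.
- **Tail arm:** the hand bar had moved about 80 mm outward against the 79 mm given for the stop. The push rose sharply to about 25 N there and stayed steady. I could not read the joint angle itself.
- **Other things:** I did not touch the jar, pot, blank lantern or look-alikes. I did not measure their positions again at the end.
- **What went wrong or disagreed:** the first move command was refused for missing keys, so nothing moved. The cameras disagreed by about 4 mm sideways, which I corrected with the wrist camera before hanging the lantern.

The hand-in gave no verdict, and no state could be read afterwards.

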